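Clear the swing and close the infeed gate of a jar line

TASK

One jar stands in the way of the hinged steel gate on the infeed plate: pick up that jar and stand it upright flat on the floor of the round steel pan, beside the jar already in it. Then swing the gate (a push on its upright end post will do) over towards where the jar stood and on until it snaps over the spring roller and rests home against its stop. The gate must not bump any jar, no jar may fall over, and the other jars and the carton stay where they are.

Things in the scene. Friction and masses are not known exactly. Their poses are not given: they have to be found in the camera images.
- plate: fixed steel infeed plate, 8 mm thick, lying on the table; origin on the table under the gate's hinge axis. In its own frame (z up) it spans x -50 to 330 mm, y -270 to 80 mm. A thin side guard runs along y = 73 mm, top 48 mm above the table, and a thin far guard along x = 325 mm, top 38 mm above the table. The jars stand on it
- photo_eye (a point): top centre of a fixed photo eye, a black 30 x 22 x 26 mm head on a 12 mm rod that stands on the plate; top 96 mm above the table
- detent (a point): top of the sprung brass roller (16 mm) when out, 31 mm above the table, 110 mm from the hinge axis; it sits in a fixed dark block 40 x 36 mm, top 22 mm above the table. The stop is an upright fixed pin (12 mm, top 60 mm above the table) beside it, 85 mm from the hinge
- gate (a joint): angle of the gate, rad. At 0 it points along the plate's +x axis, parked 68 mm from the side guard; it grows clockwise seen from above, towards the plate's -y side. Its boss meets the sprung roller at about 1.16 (about 5 N at the post) and springs back if let go before 1.28; past that the roller presses the gate home against the stop at 1.35. Elsewhere friction holds it
- gate_arm: the gate: steel bar 10 mm thick and 195 mm long, 38 to 73 mm above the table, from the hinge to the end post. Origin on the table under the hinge axis (barrel 32 mm diameter, top 86 mm above the table); x along the bar to the post, z up
- gate_post (a point): top centre of the gate's upright end post: round steel, 14 mm diameter, 195 mm from the hinge axis, from 38 to 112 mm above the table
- tray: fixed round steel pan, 190 mm outside diameter, rim 4 mm thick and 20 mm high, floor 4 mm thick; origin under its centre on the table. It is left or right of the plate and already holds jar4 on one side, so the free place is across its centre from jar4
- jar4: a jar like jar1 to jar3 (62 mm diameter, 95 mm tall), already standing in the pan about 50 mm from the pan's centre; origin at the centre of its underside; leave it
- jar1: closed jar of red sauce, yellow label, black cap: body 62 mm diameter up to 75 mm, then a cap 60 mm diameter, 95 mm tall in all, 0.25 to 0.45 kg; origin at the centre of its underside, z up. Any one of the three like jars stands in the gate's swing; the other two stand beyond the arc of the post
- jar2: closed jar of red sauce, yellow label, black cap: body 62 mm diameter up to 75 mm, then a cap 60 mm diameter, 95 mm tall in all, 0.25 to 0.45 kg; origin at the centre of its underside, z up. Any one of the three like jars stands in the gate's swing; the other two stand beyond the arc of the post
- jar3: closed jar of red sauce, yellow label, black cap: body 62 mm diameter up to 75 mm, then a cap 60 mm diameter, 95 mm tall in all, 0.25 to 0.45 kg; origin at the centre of its underside, z up. Any one of the three like jars stands in the gate's swing; the other two stand beyond the arc of the post
- carton: closed cardboard carton 100 x 130 mm, 75 mm high, 0.6 kg; origin at the centre of its underside; on the other side of the plate from the tray; leave it
Things that resemble listed ones, but are neither listed nor needed, are in the scene too. Leave any turquoise or white look-alike of the jar3 alone. Leave any blue look-alike of the jar1 alone.

How it is judged (in metres and radians):
On the way, in this order (a step that is already met when the one before it is completed fails the run):
1. the jar that was in the way stands upright in the pan, let go, the other three where they were (((horizontal distance between jar1 and tray below 0.066 m and z of jar1 in the frame of tray below 0.01 m and angle between each of jar1, jar2, jar3's own z axis and vertical below 0.1 rad and linear speed of jar1 below 0.03 m/s and distance of each of jar2, jar3 from where it was at the start of the episode below 0.03 m) or (horizontal distance between jar2 and tray below 0.066 m and z of jar2 in the frame of tray below 0.01 m and angle between each of jar2, jar1, jar3's own z axis and vertical below 0.1 rad and linear speed of jar2 below 0.03 m/s and distance of each of jar1, jar3 from where it was at the start of the episode below 0.03 m) or (horizontal distance between jar3 and tray below 0.066 m and z of jar3 in the frame of tray below 0.01 m and angle between each of jar3, jar1, jar2's own z axis and vertical below 0.1 rad and linear speed of jar3 below 0.03 m/s and distance of each of jar1, jar2 from where it was at the start of the episode below 0.03 m)) and distance of jar4 from where it was at the start of the episode below 0.03 m and angle between jar4's own z axis and vertical below 0.1 rad and contact force between the fingers and jar1 below 0.1 N and contact force between the fingers and jar2 below 0.1 N and contact force between the fingers and jar3 below 0.1 N), for 0.2 s.
2. the gate has snapped over the roller and lies at its stop (value of joint gate above 1.31 rad), for 0.2 s.
At the end, for the whole second after the job is handed in: the jar that was in the way stands upright (0.1 rad) and still on the pan's floor; the other three stand upright within 30 mm of their starts; the gate is past its roller and within 0.04 rad of its stop, at rest; the carton is within 30 mm of its start (((horizontal distance between jar1 and tray below 0.066 m and z of jar1 in the frame of tray below 0.01 m and angle between each of jar1, jar2, jar3's own z axis and vertical below 0.1 rad and linear speed of jar1 below 0.03 m/s and distance of each of jar2, jar3 from where it was at the start of the episode below 0.03 m) or (horizontal distance between jar2 and tray below 0.066 m and z of jar2 in the frame of tray below 0.01 m and angle between each of jar2, jar1, jar3's own z axis and vertical below 0.1 rad and linear speed of jar2 below 0.03 m/s and distance of each of jar1, jar3 from where it was at the start of the episode below 0.03 m) or (horizontal distance between jar3 and tray below 0.066 m and z of jar3 in the frame of tray below 0.01 m and angle between each of jar3, jar1, jar2's own z axis and vertical below 0.1 rad and linear speed of jar3 below 0.03 m/s and distance of each of jar1, jar2 from where it was at the start of the episode below 0.03 m)) and distance of each of jar4, carton from where it was at the start of the episode below 0.03 m and angle between jar4's own z axis and vertical below 0.1 rad and value of joint gate above 1.31 rad and velocity of joint gate between -0.05 and 0.05 rad/s); the robot touches nothing.
It fails at once if the gate bumps a jar (contact force between gate_arm and jar1 above 1.5 N or contact force between gate_arm and jar2 above 1.5 N or contact force between gate_arm and jar3 above 1.5 N or contact force between gate_arm and jar4 above 1.5 N).
It fails at once if a jar is tipped over (angle between any of jar1, jar2, jar3, jar4's own z axis and vertical above 0.7 rad).
It fails at once if the jar already in the pan is shoved more than 30 mm (distance of jar4 from where it was at the start of the episode above 0.03 m).
It fails at once if the carton is shoved more than 30 mm (distance of carton from where it was at the start of the episode above 0.03 m).
It fails at once if one of the jars that was not in the way is moved along with another (distance of each of jar1, jar2 from where it was at the start of the episode above 0.03 m or distance of each of jar1, jar3 from where it was at the start of the episode above 0.03 m or distance of each of jar2, jar3 from where it was at the start of the episode above 0.03 m).
It also fails if it takes over 51 s, if anything falls off the work surface, if the arm or the gripper's body presses on something with over 40 N, if the wrist force passes 120 N, or if a joint passes its speed limit or range.

ROBOT

A 6-joint arm with a two-finger parallel gripper is mounted at the origin on the work surface. World frame = base frame: x ahead of the robot, y to its left, z up, the work surface at z = 0. Lengths are in mm, angles in rad, forces in N, time in s.
With the tool pointing down it reaches from about 375 to 925 mm from the base axis. Payload 5.7 kg.
Tool frame: the origin (TCP) lies midway between the tips of the shut fingers; the grasp point (between the pads) lies 19 mm behind it (arm.grip_point_offset is the distance from the TCP to the grasp point, in mm); z points along the fingers, y is the direction in which the jaws open and shut (so a half turn about z gives the same grasp; the last joint's range is limited). The gripper opens to 88 mm and grips with 3 to 60 N. Pads are 20 mm wide; open, the fingers measure 115 mm over their backs; the gripper's body (75 mm by 178 mm) begins 61 mm behind the grasp point.
Start: joints at [-1.299, 0.359, 1.51, -0, 1.272, -0.115], TCP at [226.318, -555.646, 222.623] pointing down, gripper open.
Joint ranges: [-2.97, 2.97], [-1.01, 2.36], [0.21, 2.38], [-0.96, 4.11], [0.2, 2.71], [-2.98, 2.98]. Speed limits (rad/s): [2.39, 2.39, 3.14, 3.14, 3.14, 3.14].

INTERFACE

Orientations are given as a unit quaternion [w, x, y, z].
In Python, from rig import arm gives the robot as it stands.
- The arm moves only by the tool step_arm, never from a script. Its arguments are lists of equal length, an entry for each row: "claw": the closure in counts, from 0 (fully open) to 255 (shut); "xyz": the shift along the world's x, y, z in mm, a list of three; "dr": the turn, a rotation vector about the world's x, y, z in degrees, a list of three. In form: {"claw": [claw, ...], "xyz": [[x, y, z], ...], "dr": [[rx, ry, rz], ...]}. A call has 1 to 12 rows; each row is the pose to reach, as a shift and turn from the pose commanded when the call began; what a row does not reach only later rows make up. A row lasts 1/12 s, in which the tool goes at most 41.7 mm and 7.16 degrees, less where a joint would pass 70% of its speed; a pose out of reach is approached as far as the arm can. A call with a gripper value outside its range is refused whole. The fingers move at their own pace and stop on an object; "grip_force" is the grip in N (left out, the last holds). Time passes only in rows, so rows that repeat a pose let the fingers close. It gives the time, the measured TCP pose, the force and the opening at its end, in the units of the state.
- arm.state(): the state, without advancing time (a new reading comes with each control period).
- arm.get_image(name): name is "scene" or "top" or "wrist"; returns a dict with "pixels" (384x512x3 uint8, red, green, blue), "fx", "fy", "cx", "cy" (pixels), "R" (3x3) and "t" (3): a world point X has camera coordinates R X + t. Camera axes: x right, y down, z forward; pixel columns grow to the right and rows downward; lengths in mm; the calibration is good to about 2 mm. The wrist camera is an equidistant fisheye: a pixel r from the principal point sees the ray r / f radians off the axis. A picture is of the moment at which its call begins. There is no depth.
- arm.hand_in(): hands the job in, once; it reports no verdict.
The state is a dict: "time": time; "joints": joint angles; "dq": joint speeds; "joint_torque": joint torques, N m; "tool_pos": TCP position; "tool_rot": TCP orientation; "force": force on the tool from outside, world axes, zero at the start; "moment": the same for the moment, N m; "finger_gap": finger opening in mm.
Only numpy, scipy, OpenCV 4.12 (cv2) and the standard library are available. Lean on these libraries where they do the work, as an engineer would, in place of code of your own. Each camera call takes 0.05 s, during which the arm holds its last target.

## Working session

There is one attempt and no reset: what is moved stays moved. The work goes in short steps, Python scripts to look and compute and a tool call to move; the robot and the scene stay as the last step left them, time stands still between calls to the robot, and variables do not carry over. Pictures are saved under pics/ and viewed, and the job is handed in when it is done.

Besides the shell and the picture viewer there is one more tool, called after "Emit:" as a command line: name --argument value ..., lists and objects as JSON in quotes. step_arm: Moves the arm, as the interface text tells. Its arguments: {"type":"object","properties":{"claw":{"type":"array","items":{"type":"number"}},"xyz":{"type":"array","items":{"type":"array","items":{"type":"number"}}},"dr":{"type":"array","items":{"type":"array","items":{"type":"number"}}},"grip_force":{"type":"number"}},"required":["claw","xyz","dr"]}

```bash
mkdir -p pics; ls
python3 - <<'E'
from rig import arm
import cv2,pickle
d={}
for n in ["scene","top","wrist"]:
    im=arm.get_image(n); d[n]=im
    cv2.imwrite(f"pics/{n}0.png",cv2.cvtColor(im["pixels"],cv2.COLOR_RGB2BGR))
    print(n,im["fx"],im["fy"],im["cx"],im["cy"],im["R"],im["t"])
pickle.dump(d,open("d0.pkl","wb"))
print(arm.state(), arm.grip_point_offset)
E
```

```text
pics
scene 420.29573823561856 420.29573823561856 257.09075485323393 191.40293726972737 [[ 0.19537944  0.98071452  0.00508873]
 [ 0.84312799 -0.16531429 -0.51167018]
 [-0.50096114  0.10426029 -0.85916688]] [-146.92797606 -429.32771153 1585.55143485]
top 494.5940125024913 494.5940125024913 259.5713353175111 189.31909969179512 [[-0.01457277 -0.99988097 -0.00506779]
 [-0.99804277  0.01485386 -0.06074538]
 [ 0.06081343  0.00417264 -0.99814043]] [  22.89801731  575.28109559 1454.3067684 ]
wrist 297.3186396354542 297.3186396354542 252.52795202993607 191.41734959247495 [[ 0.37858865 -0.92556266 -0.00209664]
 [-0.89194071 -0.36543921  0.26626293]
 [-0.24720922 -0.09893405 -0.96389816]] [-597.849543    -34.00829639  390.41376759]
{'time': 0.15, 'joints': array([-1.29910616e+00,  3.59361210e-01,  1.51116838e+00,  1.74401379e-05,
        1.27247805e+00, -1.15052271e-01]), 'dq': array([-0.00071346, -0.00135779, -0.00326812, -0.00069654, -0.00029883,
       -0.00117018]), 'joint_torque': array([ 9.07222930e-04, -5.15753353e+01, -2.71008039e+01,  6.75432687e-02,
        3.06255533e-02, -9.10015819e-05]), 'tool_pos': array([ 226.18959484, -555.17333779,  221.99566967]), 'tool_rot': array([-7.05975534e-04,  9.81362220e-01,  1.92165797e-01, -4.70458588e-05]), 'force': array([ 0.02448197,  0.11450533, -0.72402596]), 'moment': array([-0.02932909,  0.02249988, -0.00870569]), 'finger_gap': 88.05669232965104} 18.700000000000003
```

View pics/scene0.png

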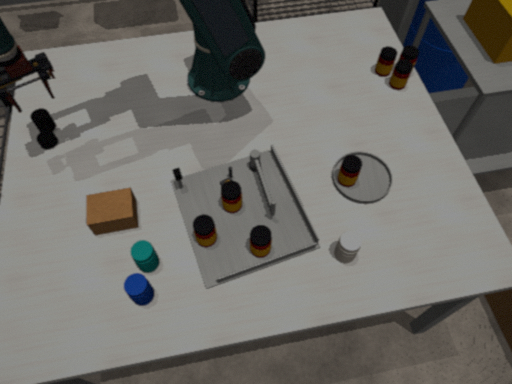

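View pics/top0.png

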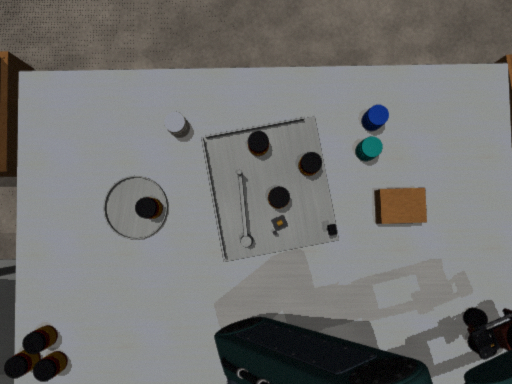

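View pics/wrist0.png

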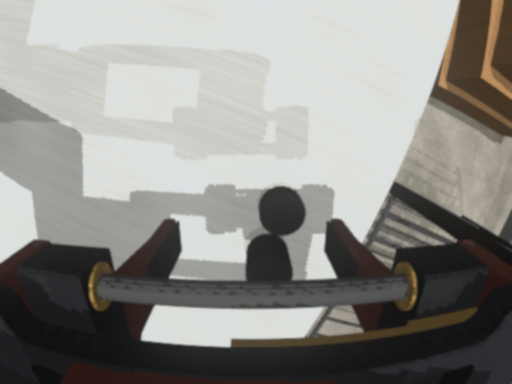

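```bash
cat > h.py <<'E'
import numpy as np,pickle,cv2
def ray(im,u,v):
    R,t=im["R"],im["t"]; d=R.T@np.array([(u-im["cx"])/im["fx"],(v-im["cy"])/im["fy"],1.]); return -R.T@t,d
def onz(im,u,v,z):
    c,d=ray(im,u,v); return c+d*(z-c[2])/d[2]
def proj(im,X):
    p=im["R"]@np.asarray(X,float)+im["t"]; return im["fx"]*p[0]/p[2]+im["cx"],im["fy"]*p[1]/p[2]+im["cy"]
def caps(im,z=95,val=45):
    px=im["pixels"].astype(int); m=((px.max(2)<val)).astype(np.uint8)
    n,l,s,c=cv2.connectedComponentsWithStats(m)
    return [(tuple(c[i].round(1)),s[i].tolist(),onz(im,*c[i],z).round(1)) for i in range(1,n) if 60<s[i][4]<900]
E
python3 - <<'E'
from h import *
d=pickle.load(open("d0.pkl","rb"))
for n in ["top","scene"]:
    print(n); [print(*c) for c in caps(d[n])]
def crop(n,x0,y0,x1,y1,k,f):
    p=cv2.cvtColor(d[n]["pixels"][y0:y1,x0:x1],cv2.COLOR_RGB2BGR); cv2.imwrite(f,cv2.resize(p,None,fx=k,fy=k,interpolation=cv2.INTER_CUBIC))
crop("top",195,105,345,265,3.7,"pics/topc.png")
crop("top",95,165,185,255,5,"pics/pan.png")
crop("scene",165,140,400,290,3.3,"pics/scc.png")
E
```

```text
top
(np.float64(368.4), np.float64(124.5)) [362, 116, 18, 15, 114] [ 750.7 -297.5   95. ]
(np.float64(258.1), np.float64(142.4)) [248, 131, 21, 24, 387] [704.3  16.4  95. ]
(np.float64(361.8), np.float64(153.7)) [356, 142, 17, 19, 122] [ 667.6 -276.4   95. ]
(np.float64(310.3), np.float64(162.9)) [300, 152, 22, 23, 377] [ 643.5 -130.5   95. ]
(np.float64(278.6), np.float64(197.0)) [268, 187, 22, 21, 352] [548.4 -39.2  95. ]
(np.float64(377.6), np.float64(206.7)) [375, 190, 6, 33, 142] [ 517.1 -316.7   95. ]
(np.float64(148.1), np.float64(207.5)) [136, 197, 27, 21, 425] [524.1 328.8  95. ]
(np.float64(331.7), np.float64(229.2)) [327, 224, 10, 11, 87] [ 455.8 -186.5   95. ]
(np.float64(6.9), np.float64(270.2)) [0, 266, 15, 10, 102] [354.6 724.5  95. ]
scene
(np.float64(393.3), np.float64(10.5)) [373, 0, 36, 35, 561] [-131.7  719.    95. ]
(np.float64(5.2), np.float64(39.5)) [0, 19, 15, 36, 333] [-243.2 -747.9   95. ]
(np.float64(387.1), np.float64(55.3)) [379, 47, 17, 18, 220] [104.  606.6  95. ]
(np.float64(44.5), np.float64(128.5)) [31, 109, 27, 40, 665] [ 215.6 -582.2   95. ]
(np.float64(350.6), np.float64(164.7)) [341, 155, 20, 21, 313] [536.1 330.6  95. ]
(np.float64(177.2), np.float64(174.5)) [174, 169, 8, 12, 63] [ 470.7 -186.4   95. ]
(np.float64(230.4), np.float64(190.5)) [221, 180, 20, 22, 322] [555.9 -40.5  95. ]
(np.float64(203.4), np.float64(225.3)) [193, 215, 22, 21, 350] [ 652.3 -132.1   95. ]
(np.float64(260.1), np.float64(236.2)) [250, 226, 21, 21, 364] [714.8  15.4  95. ]
(np.float64(502.6), np.float64(311.8)) [485, 290, 27, 59, 806] [1033.1  566.2   95. ]
(np.float64(432.0), np.float64(314.8)) [410, 299, 56, 34, 574] [1005.9  390.5   95. ]
(np.float64(73.4), np.float64(381.5)) [51, 378, 41, 6, 136] [ 988.3 -475.1   95. ]
```

View pics/topc.png

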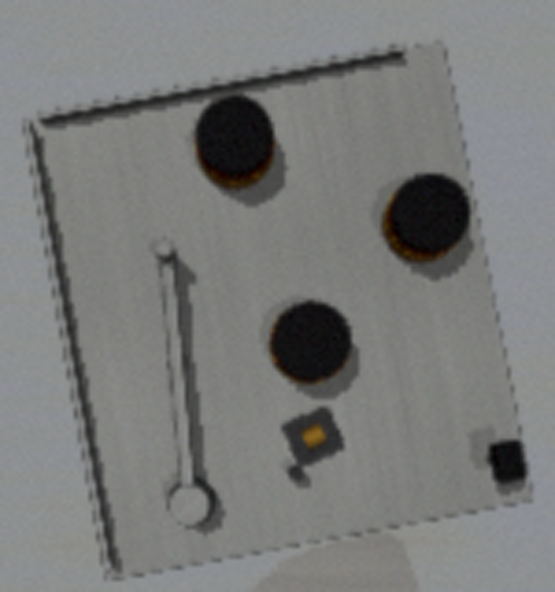

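View pics/pan.png

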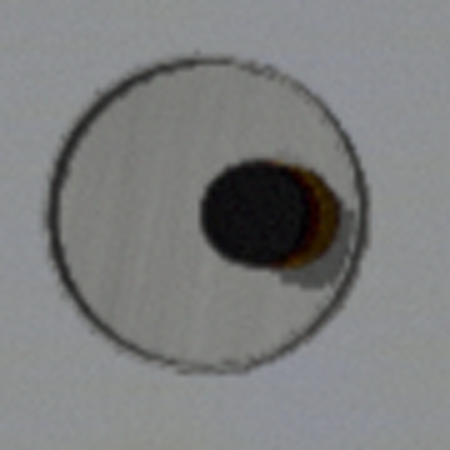

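View pics/scc.png

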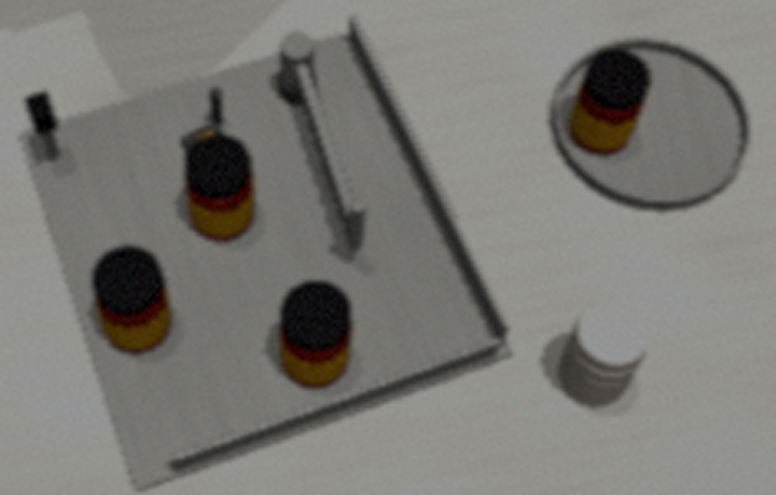

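Run:
```python
from h import *
d=pickle.load(open("d0.pkl","rb")); T=d["top"]
c=lambda x,y:(x/3.7+195-.5+.135,y/3.7+105-.5+.135)
P={}
for n,x,y,z in [("hinge",190,503,86),("post",164,247,112),("jarA",311,342,103),("jarB",235,135,103),("jarC",429,214,103),("detent",314,436,31),("stoptop",297,472,60),("eye",508,461,96),("cFL",28,122,8),("cFR",441,43,8),("cNR",530,498,8),("cNL",112,577,8)]:
    P[n]=onz(T,*c(x,y),z); print(n,P[n].round(1))
h=P["hinge"][:2]
# plate corners fit
loc={"cFL":(330,80),"cFR":(330,-270),"cNR":(-50,-270),"cNL":(-50,80)}
A=np.array([P[k][:2] for k in loc]);B=np.array([loc[k] for k in loc],float)
a0,b0=A.mean(0),B.mean(0);a=A-a0;b=B-b0
th=np.arctan2((b[:,0]*a[:,1]-b[:,1]*a[:,0]).sum(),(a*b).sum());R=np.array([[np.cos(th),-np.sin(th)],[np.sin(th),np.cos(th)]])
o=a0-R@b0;print("plate yaw",th,"origin",o,"resid",(a-b@R.T).round(1).tolist())
for k in P: print(k,(R.T@(P[k][:2]-o)).round(1))
v=P["post"][:2]-h; print(np.linalg.norm(v),np.arctan2(v[1],v[0]))
# pan
px=T["pixels"].astype(int)
g=lambda x,y:(95+x/5-.4,165+y/5-.4)
ps=np.array([onz(T,*g(*q),20)[:2] for q in [(52,215),(210,57),(366,215),(208,372)]]);print(ps.round(1))
print("jar4",onz(T,*g(255,213),99))
for q in [(208,59),(208,370),(50,215),(367,215)]: print(onz(T,*g(*q),10)[:2])
```

```text
hinge [427.2  54.6  86. ]
post [620.8  70.8 112. ]
jarA [547.8 -39.1 103. ]
jarB [706.5  16.1 103. ]
jarC [ 643.8 -130.4  103. ]
detent [476.4 -42.7  31. ]
stoptop [448.8 -28.   60. ]
eye [ 455.8 -186.9   96. ]
cFL [735.  185.2   8. ]
cFR [ 794.8 -152.6    8. ]
cNR [ 424.  -216.3    8. ]
cNL [365.6 120.5   8. ]
plate yaw 0.172459427318859 origin [425.60557539  53.76957838] resid [[-2.0, -4.0], [-2.3, 3.0], [1.3, 4.5], [3.0, -3.5]]
hinge [1.7 0.5]
post [195.2 -16.7]
jarA [ 104.5 -112.5]
jarB [270.3 -85.3]
jarC [ 183.4 -218.9]
detent [  33.4 -103.8]
stoptop [  8.9 -84.6]
eye [ -11.6 -242.3]
cFL [327.3  76.4]
cFR [ 328.3 -266.7]
cNR [ -48.  -265.8]
cNL [-47.6  76. ]
194.31452766999377 0.08385670761201545
[[527.9 474.1]
 [620.6 380.2]
 [525.1 287.5]
 [433.7 381.3]]
jar4 [525.05875639 334.81577903  99.        ]
[620.34463309 383.93463699]
[434.52157598 383.82366332]
[528.16888512 478.44806521]
[525.38153765 288.7727712 ]
```

Emit:
step_arm --claw '[0,0,0,0,0,0,0,0,0,0,0,0]' --xyz '[[20,32,0],[40,64,0],[60,96,0],[80,128,0],[100,160,0],[120,192,0],[140,225,0],[160,257,0],[180,290,0],[200,322,0],[221,355,0],[241,387,0]]' --dr '[[0,0,4],[0,0,8],[0,0,13],[0,0,17],[0,0,21],[0,0,25],[0,0,30],[0,0,34],[0,0,38],[0,0,43],[0,0,47],[0,0,51]]' --grip_force 30

```text
time: 1.15
tool_pos: [467.9, -166.7, 222.6]
tool_rot: [-0.0, 0.802, 0.597, -0.0]
force: [1.4, -0.1, 0.2]
finger_gap: 88.0
```

Emit:
step_arm --claw '[0,0,0,0,0,0]' --xyz '[[20,32,0],[40,64,0],[60,96,0],[80,129,0],[80,129,0],[80,129,0]]' --dr '[[0,0,4],[0,0,8],[0,0,13],[0,0,17],[0,0,17],[0,0,17]]'

```text
time: 1.65
tool_pos: [547.8, -37.9, 222.2]
tool_rot: [-0.0, 0.705, 0.709, -0.0]
force: [-0.4, -0.3, 0.0]
finger_gap: 87.3
```

Run:
```python
from rig import arm
import cv2,pickle
d={}
for n in ["wrist","top"]:
    im=arm.get_image(n); d[n]=im
    cv2.imwrite(f"pics/{n}1.png",cv2.cvtColor(im["pixels"],cv2.COLOR_RGB2BGR))
pickle.dump(d,open("d1.pkl","wb"))
s=arm.state();print(s["time"],s["tool_pos"],s["tool_rot"],s["joints"],s["force"])
```

```text
1.75 [546.63944665 -39.93423549 222.25245333] [-3.58766795e-04  7.06184381e-01  7.08027649e-01 -5.82420549e-04] [-1.98563112e-01  2.85548360e-01  1.62223981e+00 -6.08221263e-04
  1.23504628e+00 -2.00969137e-01] [ 0.2564423  -0.33572082 -0.08800435]
```

View pics/wrist1.png

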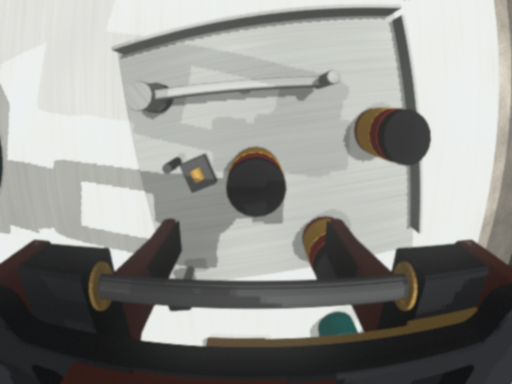

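The wrist view shows the in-the-way jar's cap at (257,187). The gate runs from (148,95) to (330,78) beside it, with the roller block at (198,172). The other jars are at (400,135) and (325,240).

```bash
cat >> h.py <<'E'
def fish(im,u,v,z):
    x,y=(u-im["cx"])/im["fx"],(v-im["cy"])/im["fx"]; r=np.hypot(x,y)
    d=im["R"].T@np.array([x/r*np.sin(r),y/r*np.sin(r),np.cos(r)]); c=-im["R"].T@im["t"]; return c+d*(z-c[2])/d[2]
E
python3 - <<'E'
from h import *
d=pickle.load(open("d1.pkl","rb"));W=d["wrist"]
for q in [(257,187,103),(256,186,103),(405,137,103),(140,97,86),(334,79,112)]: print(q,fish(W,*q).round(1))
p=W["pixels"][130:240,200:320]; cv2.imwrite("pics/tgt.png",cv2.resize(cv2.cvtColor(p,cv2.COLOR_RGB2BGR),None,fx=5,fy=5))
E
```

```text
(257, 187, 103) [551.  -37.5 103. ]
(256, 186, 103) [550.  -36.5 103. ]
(405, 137, 103) [703.8  17.5 103. ]
(140, 97, 86) [429.3  53.9  86. ]
(334, 79, 112) [621.   68.6 112. ]
```

View pics/tgt.png

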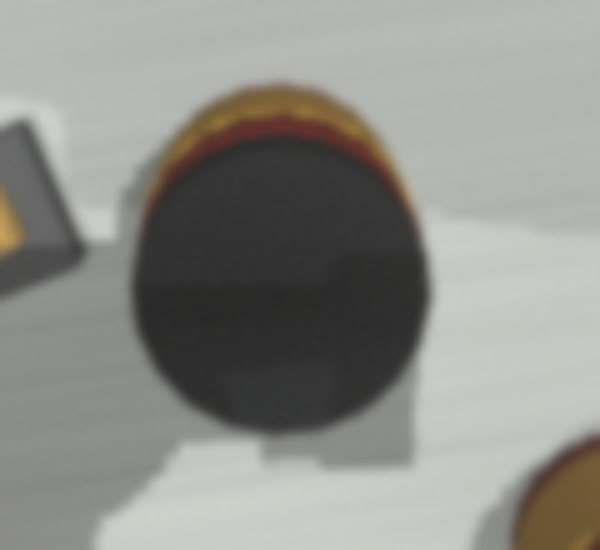

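Candidates in the top image:
- Red jars with black caps: (279,197), (259,143), (311,163) and (148,208) in the pan, plus the stray trio near (35,355).
- Look-alikes: blue (376,117), turquoise (370,148), white (180,125).

Only (279,197) stands inside the gate's arc. The close crop shows its yellow label and black cap, so that is the one to pick.

Emit:
step_arm --claw '[0,0,0,0,0,0,0,0,0,0]' --xyz '[[2,1,-25],[2,1,-50],[2,1,-75],[2,1,-95],[2,1,-115],[2,1,-135],[2,1,-155],[2,1,-170],[2,1,-178],[2,1,-178]]' --dr '[[0,0,0],[0,0,0],[0,0,0],[0,0,0],[0,0,0],[0,0,0],[0,0,0],[0,0,0],[0,0,0],[0,0,0]]'

```text
time: 2.58
tool_pos: [547.4, -39.7, 43.1]
tool_rot: [-0.001, 0.707, 0.707, -0.001]
force: [-0.2, 1.2, 0.4]
finger_gap: 88.0
```

Emit:
step_arm --claw '[60,60,90,90,120,120,140,140,140,140,140,140]' --xyz '[[0,0,0],[0,0,0],[0,0,0],[0,0,0],[0,0,0],[0,0,0],[0,0,0],[0,0,0],[0,0,0],[0,0,0],[0,0,0],[0,0,0]]' --dr '[[0,0,0],[0,0,0],[0,0,0],[0,0,0],[0,0,0],[0,0,0],[0,0,0],[0,0,0],[0,0,0],[0,0,0],[0,0,0],[0,0,0]]' --grip_force 30

```text
time: 3.58
tool_pos: [550.6, -38.9, 45.6]
tool_rot: [0.001, 0.706, 0.708, 0.001]
force: [1.8, -0.1, 6.4]
finger_gap: 61.9
```

Emit:
step_arm --claw '[140,140,140,140,140,140,140,140,140,140,140]' --xyz '[[0,0,4],[0,0,12],[0,0,25],[0,0,45],[0,0,65],[0,0,85],[0,0,105],[0,0,125],[0,0,140],[0,0,150],[0,0,150]]' --dr '[[0,0,0],[0,0,0],[0,0,0],[0,0,0],[0,0,0],[0,0,0],[0,0,0],[0,0,0],[0,0,0],[0,0,0],[0,0,0]]'

```text
time: 4.5
tool_pos: [550.2, -38.7, 196.7]
tool_rot: [0.001, 0.706, 0.708, 0.001]
force: [1.6, 0.4, -3.1]
finger_gap: 61.9
```

Run:
```python
from rig import arm
import cv2,pickle
d={}
for n in ["wrist","scene"]:
    im=arm.get_image(n); d[n]=im
    cv2.imwrite(f"pics/{n}2.png",cv2.cvtColor(im["pixels"],cv2.COLOR_RGB2BGR))
s=arm.state();print(s["time"],s["tool_pos"],s["tool_rot"],s["force"],s["finger_gap"])
```

```text
4.6 [548.79246375 -38.52110303 194.28933717] [-2.97549106e-04  7.06093433e-01  7.08118584e-01 -2.15595243e-04] [ 0.30780005 -0.05926961 -3.4238673 ] 62.01425586538166
```

View pics/scene2.png

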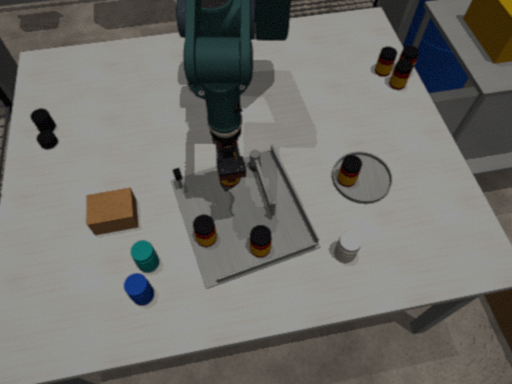

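View pics/wrist2.png

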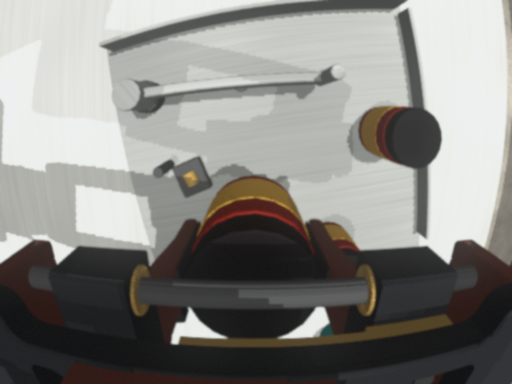

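Emit:
step_arm --claw '[140,140,140,140,140,140,140,140,140,140,140,140]' --xyz '[[0,8,0],[-1,22,0],[-3,44,0],[-4,70,0],[-5,98,0],[-6,126,0],[-7,154,0],[-8,182,0],[-9,210,0],[-10,238,0],[-11,266,0],[-13,294,0]]' --dr '[[0,0,0],[0,0,0],[0,0,0],[0,0,0],[0,0,0],[0,0,0],[0,0,0],[0,0,0],[0,0,0],[0,0,0],[0,0,0],[0,0,0]]'

```text
time: 5.6
tool_pos: [534.9, 257.0, 192.9]
tool_rot: [-0.001, 0.706, 0.708, -0.001]
force: [1.5, -0.4, -3.2]
finger_gap: 61.4
```

Emit:
step_arm --claw '[140,140,140,140,140,140,140,140,140,140,140]' --xyz '[[-1,28,0],[-2,56,0],[-3,82,0],[-4,106,0],[-5,128,0],[-6,146,0],[-7,160,0],[-8,168,0],[-8,172,0],[-8,172,0],[-8,172,0]]' --dr '[[0,0,0],[0,0,0],[0,0,0],[0,0,0],[0,0,0],[0,0,0],[0,0,0],[0,0,0],[0,0,0],[0,0,0],[0,0,0]]'

```text
time: 6.52
tool_pos: [528.3, 426.5, 194.4]
tool_rot: [0.0, 0.706, 0.708, -0.0]
force: [0.1, -0.3, -4.4]
finger_gap: 61.5
```

Run:
```python
from rig import arm
import cv2,pickle
d={}
for n in ["wrist","scene","top"]:
    im=arm.get_image(n); d[n]=im
    cv2.imwrite(f"pics/{n}3.png",cv2.cvtColor(im["pixels"],cv2.COLOR_RGB2BGR))
pickle.dump(d,open("d3.pkl","wb"))
s=arm.state();print(s["time"],s["tool_pos"],s["tool_rot"],s["force"],s["finger_gap"])
```

```text
6.6667 [528.56712467 426.29939624 194.72872461] [ 8.31324587e-05  7.06495613e-01  7.07717393e-01 -1.82583570e-04] [-0.24712533  0.58770562 -4.25161984] 61.5115399336498
```

View pics/scene3.png

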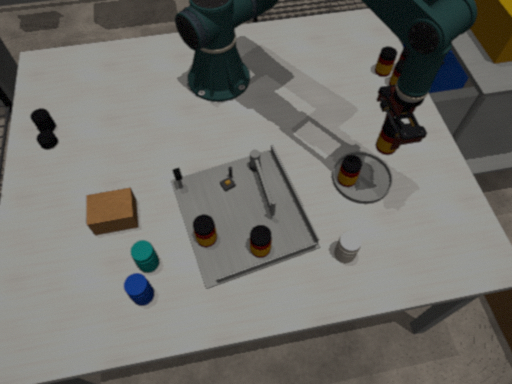

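View pics/wrist3.png

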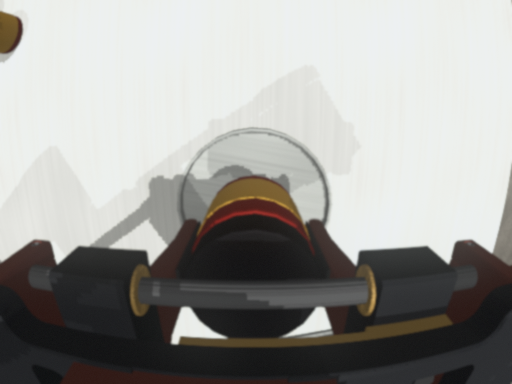

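Run:
```python
from h import *
d=pickle.load(open("d3.pkl","rb"));W=d["wrist"];S=d["scene"]
for q in [(181,200),(330,200),(255,128)]: print(q,fish(W,*q,20).round(1))
for q in [(549,115),(747,125),(650,41),(660,209)]: print(onz(S,165+q[0]/3.3-.3,140+q[1]/3.3-.3,20).round(1))
# jar4 scene cap-top centre approx crop (617,77)
print(onz(S,165+617/3.3-.3,140+77/3.3-.3,99))
# measured scene cap circle in top3 pan crop
```

```text
(181, 200) [440.9 395.9  20. ]
(330, 200) [621.1 396.6  20. ]
(255, 128) [529.7 481.1  20. ]
[514.  287.9  20. ]
[561.8 472.1  20. ]
[448.5 412.2  20. ]
[634.1 359.7  20. ]
[533.25984415 334.05660609  99.        ]
```

Emit:
step_arm --claw '[140,140,140,140,140,140,140,140,140,140,140,140]' --xyz '[[1,1,-8],[1,1,-25],[1,1,-45],[1,1,-65],[1,1,-85],[1,1,-105],[1,1,-120],[1,1,-132],[1,1,-140],[1,1,-145],[1,1,-149],[1,1,-149]]' --dr '[[0,0,0],[0,0,0],[0,0,0],[0,0,0],[0,0,0],[0,0,0],[0,0,0],[0,0,0],[0,0,0],[0,0,0],[0,0,0],[0,0,0]]'

```text
time: 7.67
tool_pos: [529.4, 428.3, 45.4]
tool_rot: [-0.0, 0.706, 0.708, -0.0]
force: [-0.7, -0.3, -4.3]
finger_gap: 61.8
```

Emit:
step_arm --claw '[140,140,140,140,140,140]' --xyz '[[0,0,-1],[0,0,-2],[0,0,-3],[0,0,-4],[0,0,-4],[0,0,-4]]' --dr '[[0,0,0],[0,0,0],[0,0,0],[0,0,0],[0,0,0],[0,0,0]]'

```text
time: 8.17
tool_pos: [529.3, 428.4, 41.8]
tool_rot: [-0.0, 0.706, 0.708, 0.0]
force: [-0.4, 0.4, -3.2]
finger_gap: 61.6
```

Emit:
step_arm --claw '[140,140,140,140]' --xyz '[[0,0,-0.5],[0,0,-1],[0,0,-1],[0,0,-1]]' --dr '[[0,0,0],[0,0,0],[0,0,0],[0,0,0]]'

```text
time: 8.5
tool_pos: [529.4, 428.4, 41.6]
tool_rot: [0.0, 0.706, 0.708, 0.0]
force: [-2.6, -2.4, 4.8]
finger_gap: 61.5
```

Contact with the floor: the force rose to +4.8 N. I'll open gently.

Emit:
step_arm --claw '[70,65,60,50,40,20,0,0,0]' --xyz '[[0,0,0],[0,0,0],[0,0,0],[0,0,0],[0,0,0],[0,0,0],[0,0,0],[0,0,0],[0,0,0]]' --dr '[[0,0,0],[0,0,0],[0,0,0],[0,0,0],[0,0,0],[0,0,0],[0,0,0],[0,0,0],[0,0,0]]'

```text
time: 9.25
tool_pos: [529.3, 428.3, 40.6]
tool_rot: [-0.0, 0.706, 0.708, -0.0]
force: [-0.1, 0.5, 0.5]
finger_gap: 87.3
```

Emit:
step_arm --claw '[0,0,0,0,0,0,0,0,0,0,0]' --xyz '[[0,0,5],[0,0,15],[0,0,30],[0,0,50],[0,0,72],[0,0,95],[0,0,120],[0,0,140],[0,0,155],[0,0,160],[0,0,160]]' --dr '[[0,0,0],[0,0,0],[0,0,0],[0,0,0],[0,0,0],[0,0,0],[0,0,0],[0,0,0],[0,0,0],[0,0,0],[0,0,0]]'

```text
time: 10.17
tool_pos: [530.3, 429.0, 203.2]
tool_rot: [0.0, 0.706, 0.708, 0.002]
force: [-0.4, 0.7, -0.4]
finger_gap: 87.9
```

Run:
```python
from rig import arm
import cv2,pickle
d={}
for n in ["wrist","scene","top"]:
    im=arm.get_image(n); d[n]=im
    cv2.imwrite(f"pics/{n}4.png",cv2.cvtColor(im["pixels"],cv2.COLOR_RGB2BGR))
pickle.dump(d,open("d4.pkl","wb"))
s=arm.state();print(s["time"],s["tool_pos"],s["tool_rot"],s["force"],s["finger_gap"],s["joints"])
```

```text
10.3167 [528.66246356 427.88237188 199.56424823] [-2.07110664e-04  7.06113153e-01  7.08098383e-01 -9.22977618e-04] [-0.03368322 -0.89996797  0.60398173] 87.94354279785797 [5.78933960e-01 4.93341050e-01 1.34753855e+00 2.52494442e-05
 1.30260475e+00 5.76119704e-01]
```

View pics/scene4.png

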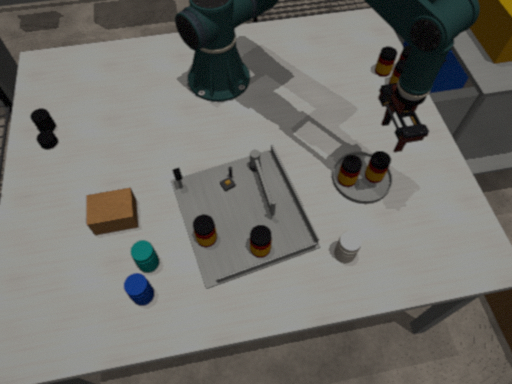

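View pics/wrist4.png

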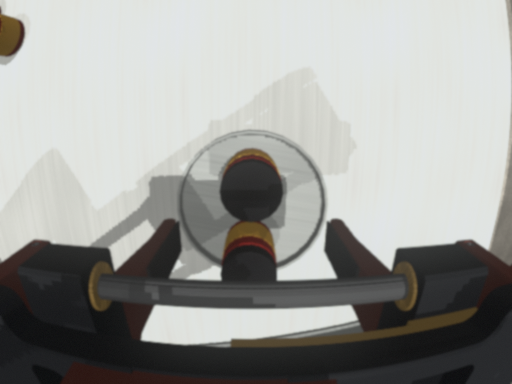

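The jar now stands upright in the pan, with cap centre at (378,158) in scene, beside jar4 at (350,164). Next I go over the gate post with the fingers part closed, jaws across the bar.

Emit:
step_arm --claw '[0,0,0,40,80,120,140,140,140,140,140,140]' --xyz '[[2,-8,0],[6,-25,0],[13,-50,0],[20,-78,0],[27,-106,0],[34,-134,0],[41,-162,0],[49,-190,0],[56,-218,0],[63,-246,0],[70,-274,0],[77,-300,0]]' --dr '[[0,0,3],[0,0,9],[0,0,15],[0,0,21],[0,0,27],[0,0,33],[0,0,39],[0,0,45],[0,0,51],[0,0,57],[0,0,63],[0,0,69]]'

```text
time: 11.32
tool_pos: [605.5, 126.6, 199.0]
tool_rot: [-0.001, 0.178, 0.984, -0.001]
force: [0.3, 0.1, -0.0]
finger_gap: 39.7
```

Emit:
step_arm --claw '[140,140,140,140,140,140,140,140]' --xyz '[[5,-20,0],[9,-36,0],[12,-48,0],[14,-55,0],[15,-58,0],[15,-58,0],[15,-58,0],[15,-58,0]]' --dr '[[0,0,6],[0,0,12],[0,0,18],[0,0,23],[0,0,26],[0,0,26],[0,0,26],[0,0,26]]'

```text
time: 11.98
tool_pos: [620.7, 70.7, 199.8]
tool_rot: [-0.001, -0.044, 0.999, 0.0]
force: [-0.0, 0.5, -0.3]
finger_gap: 39.8
```

Run:
```python
from rig import arm
import cv2,pickle
d={}
for n in ["wrist"]:
    im=arm.get_image(n); d[n]=im
    cv2.imwrite(f"pics/{n}5.png",cv2.cvtColor(im["pixels"],cv2.COLOR_RGB2BGR))
pickle.dump(d,open("d5.pkl","wb"))
s=arm.state();print(s["time"],s["tool_pos"],s["tool_rot"],s["force"],s["finger_gap"],s["joints"])
```

```text
12.0333 [620.8238348   70.77744956 200.00483435] [-5.87344376e-04 -4.45452181e-02  9.99007195e-01  4.96192445e-05] [-0.53200064  0.94003264 -0.56972521] 39.72773273095351 [ 2.99269955e-03  4.14662627e-01  1.48028985e+00  5.30829004e-05
  1.24781797e+00 -1.65694045e+00]
```

View pics/wrist5.png

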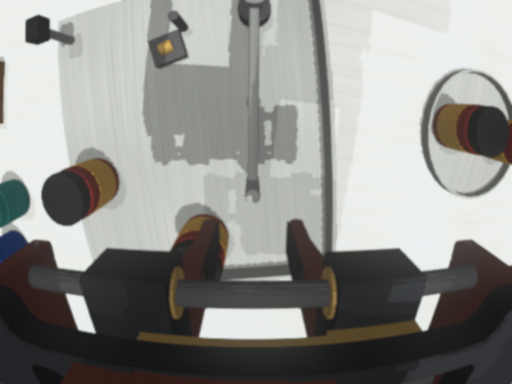

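Run:
```python
from h import *
d=pickle.load(open("d5.pkl","rb"));W=d["wrist"]
for q in [(252,195,112),(254,8,86),(166,47,31)]: print(q,fish(W,*q).round(1))
p=W["pixels"][150:250,190:320]; cv2.imwrite("pics/post.png",cv2.resize(cv2.cvtColor(p,cv2.COLOR_RGB2BGR),None,fx=5,fy=5))
# arc
H=np.array([428,54.2]);R=194.5
for g in np.arange(0.09,1.36,.06):
    f=.172-g; print(round(g,2),(H+R*np.array([np.cos(f),np.sin(f)])+13*np.array([np.sin(f),-np.cos(f)])).round(1), "yaw from start",round(np.degrees(.09-g),1))
```

```text
(252, 195, 112) [619.   71.1 112. ]
(254, 8, 86) [447.1  57.4  86. ]
(166, 47, 31) [478.4 -39.1  31. ]
0.09 [622.9  57.2] yaw from start 0.0
0.15 [622.7  45.5] yaw from start -3.4
0.21 [621.9  33.8] yaw from start -6.9
0.27 [620.3  22.2] yaw from start -10.3
0.33 [618.   10.8] yaw from start -13.8
0.39 [ 6.151e+02 -6.000e-01] yaw from start -17.2
0.45 [611.5 -11.7] yaw from start -20.6
0.51 [607.2 -22.6] yaw from start -24.1
0.57 [602.3 -33.2] yaw from start -27.5
0.63 [596.7 -43.5] yaw from start -30.9
0.69 [590.5 -53.4] yaw from start -34.4
0.75 [583.8 -63. ] yaw from start -37.8
0.81 [576.5 -72.1] yaw from start -41.3
0.87 [568.7 -80.8] yaw from start -44.7
0.93 [560.3 -89. ] yaw from start -48.1
0.99 [551.5 -96.6] yaw from start -51.6
1.05 [ 542.2 -103.8] yaw from start -55.0
1.11 [ 532.5 -110.3] yaw from start -58.4
1.17 [ 522.5 -116.3] yaw from start -61.9
1.23 [ 512.1 -121.7] yaw from start -65.3
1.29 [ 501.4 -126.4] yaw from start -68.8
1.35 [ 490.4 -130.5] yaw from start -72.2
```

View pics/post.png

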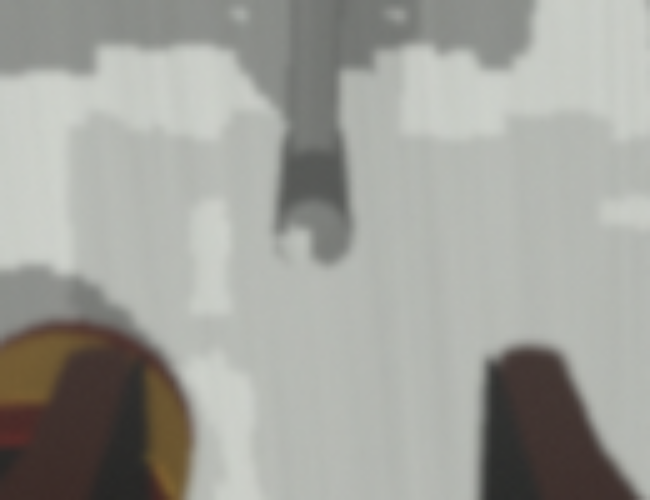

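The post top in the wrist view is at (252,196), which gives (620,71), centred between the fingers. I'll descend around it, keeping the tips above the bar.

Emit:
step_arm --claw '[140,140,140,140,140,140,140,140,140]' --xyz '[[0,0,-10],[0,0,-30],[0,0,-52],[0,0,-74],[0,0,-94],[0,0,-108],[0,0,-118],[0,0,-122],[0,0,-122]]' --dr '[[0,0,0],[0,0,0],[0,0,0],[0,0,0],[0,0,0],[0,0,0],[0,0,0],[0,0,0],[0,0,0]]'

```text
time: 12.78
tool_pos: [620.6, 70.6, 77.5]
tool_rot: [-0.001, -0.045, 0.999, -0.0]
force: [0.3, -0.5, 0.5]
finger_gap: 39.6
```

Emit:
step_arm --claw '[140,140,140,140,140,140,140,140,140,140,140,140]' --xyz '[[1,-4,0],[1,-8,0],[2,-13,0],[2,-19,0],[2,-25,0],[1,-31,0],[1,-37,0],[0,-43,0],[-1,-48,0],[-2,-54,0],[-3,-60,0],[-3,-60,0]]' --dr '[[0,0,0],[0,0,0],[0,0,0],[0,0,-2],[0,0,-4],[0,0,-5],[0,0,-7],[0,0,-9],[0,0,-10],[0,0,-12],[0,0,-14],[0,0,-14]]'

```text
time: 13.78
tool_pos: [618.3, 9.0, 79.0]
tool_rot: [0.0, 0.078, 0.997, -0.0]
force: [-0.1, 0.1, -0.4]
finger_gap: 39.8
```

Run:
```python
from rig import arm
import cv2,pickle
d={}
for n in ["wrist","scene"]:
    im=arm.get_image(n); d[n]=im
    cv2.imwrite(f"pics/{n}6.png",cv2.cvtColor(im["pixels"],cv2.COLOR_RGB2BGR))
s=arm.state();print(s["time"],s["tool_pos"],s["tool_rot"],s["force"],s["finger_gap"])
```

```text
13.8833 [618.46257721   9.91699247  78.90198538] [ 2.39106575e-04  7.67530952e-02  9.97050098e-01 -8.05996275e-05] [ 0.07878821 -0.02780575  0.30094889] 39.38133955770421
```

View pics/wrist6.png

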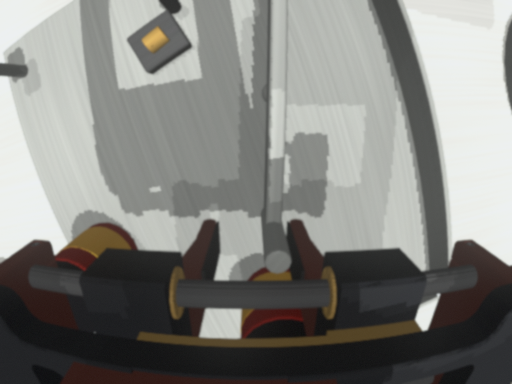

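View pics/scene6.png

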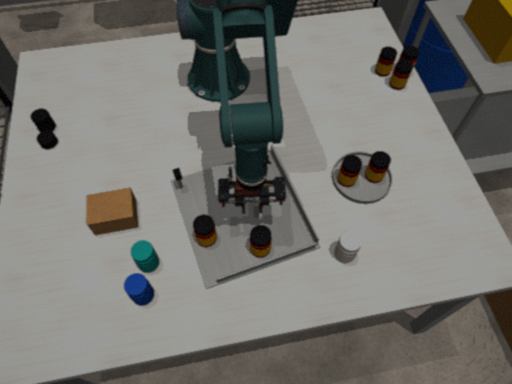

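The post, at (278,260) in the wrist view, is against the right pad, and the gate is following. I continue the arc.

Emit:
step_arm --claw '[140,140,140,140,140,140,140,140,140,140,140,140]' --xyz '[[-3,-11,0],[-7,-22,0],[-11,-33,0],[-16,-44,0],[-21,-54,0],[-28,-64,0],[-34,-74,0],[-42,-83,0],[-49,-91,0],[-58,-99,0],[-67,-107,0],[-67,-107,0]]' --dr '[[0,0,-3],[0,0,-7],[0,0,-10],[0,0,-14],[0,0,-17],[0,0,-21],[0,0,-24],[0,0,-27],[0,0,-31],[0,0,-34],[0,0,-38],[0,0,-38]]'

```text
time: 14.88
tool_pos: [549.8, -97.3, 78.6]
tool_rot: [-0.001, 0.398, 0.917, -0.0]
force: [-0.1, -0.1, -0.1]
finger_gap: 39.5
```

Run:
```python
from rig import arm
import cv2,pickle
d={}
for n in ["wrist","scene"]:
    im=arm.get_image(n); d[n]=im
    cv2.imwrite(f"pics/{n}7.png",cv2.cvtColor(im["pixels"],cv2.COLOR_RGB2BGR))
s=arm.state();print(s["time"],s["tool_pos"],s["tool_rot"],s["force"],s["finger_gap"])
```

```text
14.9833 [551.51645132 -96.5882096   78.80554045] [1.51994534e-04 3.96475893e-01 9.18045119e-01 4.63832386e-05] [ 0.34212584  0.06067078 -0.09985154] 39.552747480887376
```

View pics/wrist7.png

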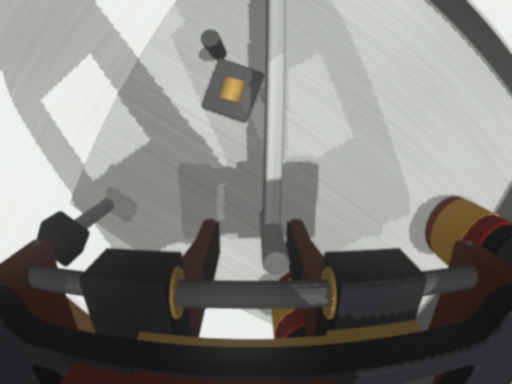

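View pics/scene7.png

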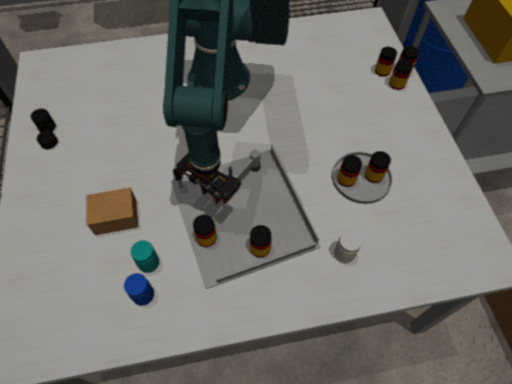

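Emit:
step_arm --claw '[140,140,140,140,140,140,140,140,140,140,140,140]' --xyz '[[-5,-4,0],[-9,-7,0],[-14,-11,0],[-19,-14,0],[-24,-17,0],[-29,-20,0],[-34,-23,0],[-39,-25,0],[-43,-27,0],[-47,-29,0],[-50,-30,0],[-50,-30,0]]' --dr '[[0,0,-2],[0,0,-3],[0,0,-5],[0,0,-7],[0,0,-9],[0,0,-10],[0,0,-12],[0,0,-14],[0,0,-15],[0,0,-16],[0,0,-17],[0,0,-17]]'

```text
time: 15.98
tool_pos: [500.0, -126.7, 78.4]
tool_rot: [-0.001, 0.529, 0.849, -0.0]
force: [-0.2, 0.6, 0.1]
finger_gap: 39.5
```

Run:
```python
from rig import arm
import cv2,pickle
d={}
for n in ["wrist","scene"]:
    im=arm.get_image(n); d[n]=im
    cv2.imwrite(f"pics/{n}8.png",cv2.cvtColor(im["pixels"],cv2.COLOR_RGB2BGR))
s=arm.state();print(s["time"],s["tool_pos"],s["tool_rot"],s["force"],s["finger_gap"])
```

```text
16.0833 [ 500.88852351 -126.68470918   78.53602782] [-3.24337978e-04  5.28522655e-01  8.48919111e-01 -2.00376361e-04] [-0.14371381 -0.57520334 -0.45716746] 39.64762440224167
```

View pics/wrist8.png

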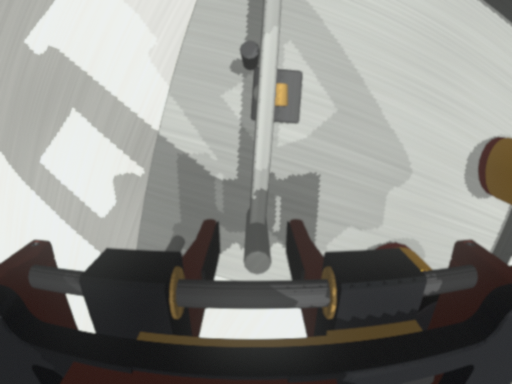

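The gate has snapped over: the bar lies against the stop pin at (250,55), past the roller at (281,95). The post at (258,260) is free between the fingers, so I lift out.

Emit:
step_arm --claw '[140,140,140,140,140,140,140,140,140,140,140,140]' --xyz '[[0,0,5],[0,0,15],[0,0,30],[0,0,50],[0,0,75],[0,0,100],[0,0,130],[0,0,160],[0,0,185],[-10,-30,195],[-20,-60,200],[-20,-60,200]]' --dr '[[0,0,0],[0,0,0],[0,0,0],[0,0,0],[0,0,0],[0,0,0],[0,0,0],[0,0,0],[0,0,0],[0,0,0],[0,0,0],[0,0,0]]'

```text
time: 17.08
tool_pos: [481.3, -191.0, 281.6]
tool_rot: [0.003, 0.529, 0.848, -0.001]
force: [-0.6, -0.4, -0.1]
finger_gap: 39.4
```

Emit:
step_arm --claw '[140,140,140,140,140,140,140,140,140,140,140,140]' --xyz '[[-5,-30,0],[-10,-60,0],[-15,-90,0],[-20,-120,0],[-25,-150,0],[-30,-180,0],[-30,-210,0],[-30,-235,0],[-30,-250,0],[-30,-255,0],[-30,-255,0],[-30,-255,0]]' --dr '[[0,0,0],[0,0,0],[0,0,0],[0,0,0],[0,0,0],[0,0,0],[0,0,0],[0,0,0],[0,0,0],[0,0,0],[0,0,0],[0,0,0]]'

```text
time: 18.08
tool_pos: [451.4, -440.3, 278.6]
tool_rot: [-0.001, 0.529, 0.849, 0.0]
force: [-0.1, 0.9, -0.7]
finger_gap: 39.5
```

Run:
```python
from rig import arm
from h import *
d={}
for n in ["top","scene"]:
    im=arm.get_image(n); d[n]=im
    cv2.imwrite(f"pics/{n}9.png",cv2.cvtColor(im["pixels"],cv2.COLOR_RGB2BGR))
pickle.dump(d,open("d9.pkl","wb"))
p=d["top"]["pixels"][105:265,95:345];cv2.imwrite("pics/top9c.png",cv2.resize(cv2.cvtColor(p,cv2.COLOR_RGB2BGR),None,fx=3.2,fy=3.2,interpolation=cv2.INTER_CUBIC))
for n in d:
    [print(n,*c) for c in caps(d[n])]
s=arm.state();print(s["time"],s["tool_pos"],s["force"],s["finger_gap"])
```

```text
top (np.float64(368.1), np.float64(124.4)) [362, 116, 16, 15, 103] [ 750.9 -296.7   95. ]
top (np.float64(258.1), np.float64(142.4)) [248, 131, 21, 24, 386] [704.3  16.3  95. ]
top (np.float64(361.8), np.float64(154.0)) [356, 145, 17, 16, 113] [ 666.5 -276.4   95. ]
top (np.float64(310.4), np.float64(162.9)) [300, 152, 22, 23, 375] [ 643.5 -130.5   95. ]
top (np.float64(377.6), np.float64(206.4)) [375, 190, 6, 33, 137] [ 517.8 -316.9   95. ]
top (np.float64(116.2), np.float64(207.2)) [103, 197, 29, 21, 460] [526.5 418.6  95. ]
top (np.float64(147.7), np.float64(207.5)) [135, 197, 28, 21, 424] [524.3 329.8  95. ]
top (np.float64(331.7), np.float64(229.4)) [327, 224, 10, 12, 91] [ 455.2 -186.3   95. ]
top (np.float64(495.6), np.float64(256.5)) [472, 236, 40, 39, 434] [ 373.4 -641.4   95. ]
top (np.float64(7.0), np.float64(270.2)) [0, 266, 15, 10, 102] [354.7 724.3  95. ]
scene (np.float64(394.4), np.float64(10.8)) [379, 0, 30, 34, 520] [-129.2  722.7   95. ]
scene (np.float64(387.0), np.float64(55.4)) [379, 47, 17, 18, 224] [104.3 606.   95. ]
scene (np.float64(379.0), np.float64(161.2)) [369, 152, 21, 21, 313] [540.2 419.5  95. ]
scene (np.float64(350.6), np.float64(164.8)) [341, 155, 20, 21, 319] [536.3 330.6  95. ]
scene (np.float64(177.3), np.float64(174.6)) [174, 169, 8, 14, 67] [ 471.3 -186.1   95. ]
scene (np.float64(203.5), np.float64(225.3)) [194, 215, 21, 24, 352] [ 652.3 -132.    95. ]
scene (np.float64(260.1), np.float64(236.2)) [250, 226, 21, 21, 366] [714.9  15.3  95. ]
scene (np.float64(502.6), np.float64(311.5)) [485, 290, 27, 59, 800] [1032.3  566.5   95. ]
scene (np.float64(432.1), np.float64(314.7)) [410, 299, 57, 34, 572] [1005.8  390.9   95. ]
scene (np.float64(72.8), np.float64(381.5)) [50, 378, 42, 6, 139] [ 988.  -476.4   95. ]
18.1833 [ 451.51565051 -439.92299738  278.76007577] [-0.02046532  0.01989005 -0.32317983] 39.21371421322695
```

View pics/top9c.png

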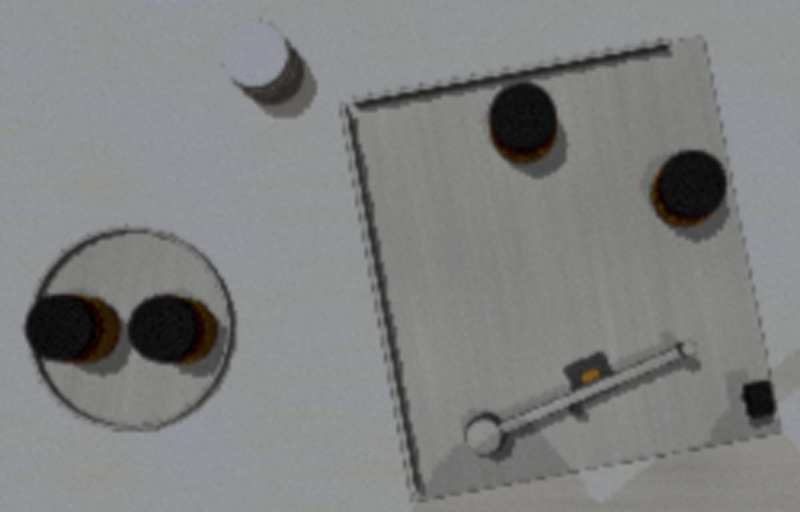

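View pics/scene9.png

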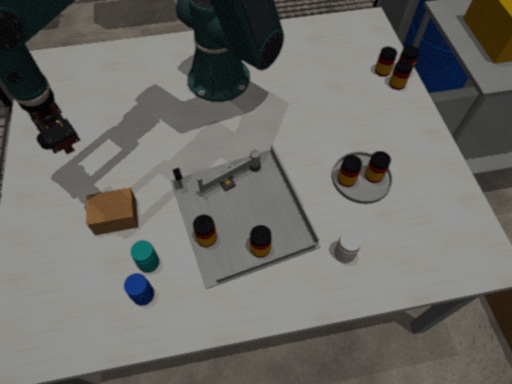

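The gate lies past the roller and the pan jars are upright. The other jars' cap centroids are within about 1 px of where they started.

Run:
```python
from rig import arm
from h import *
T=pickle.load(open("d9.pkl","rb"))["top"]
p=onz(T,95+686/3.2-.35,105+350/3.2-.35,112);h=np.array([427.7,54.4]);v=p[:2]-h
print(p,np.linalg.norm(v),"gate",.172-np.arctan2(v[1],v[0]))
print(arm.hand_in())
```

```text
[ 499.0878606  -122.17694148  112.        ] 190.46165730831342 gate 1.3585992517078005
the job is handed in; nothing more can be done
None
```

I moved the jar that stood in the gate's swing into the round pan, on the free side across from jar4. I then swung the gate by its post until it snapped over the roller, lifted the arm clear and handed the job in at about 18 s of the 51 s.

- **Gate:** the last top view puts it at about 1.36 rad, against a stop at 1.35. The bar lies past the roller and against the stop pin.
- **Moved jar:** it stands upright in the pan, roughly 47 mm from the pan's centre (limit 66 mm).
- **Other jars and carton:** the other jars' positions match the start to about 1 mm. The carton looks unmoved; I judged it only by its edge in the top view.
- **Disagreements:** in the first top view the plate's corners fitted its stated size with errors up to 5 mm. At the end the post measured 190 mm from the hinge, against the stated 195 mm. I took both as image error. The hand-in gave no verdict.

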